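# Hang the dip basket, then hold the loupe at focus

## Task

The dip basket is standing on the window we want to inspect: hang it by its bail on the hook of the drip stand and let go of it. Then pick up the loupe and hold it level and still over the middle of the window, with the lens at the height of the gauge pointer; finish while still holding it there, with the loupe clear of the stage and the pointer. Do not shift the pointer or disturb the other things on the bench.

Things in the scene. Friction and masses are not known exactly. Their poses are not given: they have to be found in the camera images.
- basket_grip (a point): Centre of the white square grip (16 x 16 mm, 40 tall) on top of the dip basket's wire bail, 128 mm above the basket's underside; pinch it from above. The basket starts upright on the stage, over the window. Axes: z up; the bail spans along y, so one looks through it along x; the grip's sides are parallel to x and y. Half a turn about z leaves the basket the same.
- bail (a point): Underside of the bail's top bar at its middle, 26 mm below basket_grip. Wire 6 mm thick; the bar is a shallow roof, 10 mm lower at its ends. The opening under it, down to the basket's rim, is 56 mm wide and 62 mm tall in the middle; the hook goes through it. Axes as for basket_grip.
- basket: Steel dip basket: round cup 52 mm across, 40 mm tall, with a stiff wire bail; about 0.1 kg. Origin at the centre of its underside.
- hook_seat (a point): Where the bail should sit: top of the level hook arm (8 mm thick) of a low drip stand, 194 mm above the table, 62 mm from the post. The arm's tip lies 56 mm further out (-x) and turns up, 13 mm above this point. Nothing stands above the arm. Axes: x along the arm from tip to post, z up. Bring the bail over the tip along +x, bail across the arm, and lower it.
- hook_stand: The fixed steel drip stand: base plate 130 x 90 x 12 mm, post 12 mm thick and 195 mm tall; origin on the table under the post, the arm points to -x.
- loupe_grip (a point): Where to hold the loupe's straight white handle, a square bar 16 x 16 mm; at half its height, 75 mm from the lens centre. The loupe lies flat on a wooden rest, underside 30 mm above the table; below the grip, between the rest's two blocks (23 and 121 mm behind the lens centre), it is open down to a 5 mm strip. Axes: x along the handle towards the lens, z up.
- lens (a point): Centre of the loupe's lens, half-way up its round frame (64 mm across, 16 mm thick); 75 mm along the loupe's +x axis from loupe_grip, at the same height.
- loupe: The hand loupe, about 0.12 kg; origin at the centre of the frame's underside, 8 mm below lens; z is the lens axis. The handle ends 142 mm from the lens centre.
- window (a point): The part to inspect: centre of the top of a round glass window, 25 mm, in a 36 mm brass ring, flush in the aluminium stage plate, 12 mm above the table. The plate reaches 58 mm before it and 108 mm behind it (stage x), 55 mm to either side. Axes: x points from the window to the gauge post, z up.
- stage: The fixed stage plate, origin on the table under the window. Its gauge post (10 mm thick, top 125 mm above the table) stands 88 mm along the stage's +x axis from the window and carries the pointer.
- pointer_tip (a point): Focal-height mark: tip of a level steel rod (6 mm thick) that sticks out from the gauge post towards the window and ends 48 mm short of the window's axis. This point, on the rod's axis, is at the focal height, 65 to 105 mm above the table, different each time. It slides on the post with about 4 N of friction; do not shift it.
- reagent: Amber reagent bottle, 70 mm across, 140 mm tall; a loose bystander, leave it alone.
- beaker: Glass beaker, 80 mm across, 100 mm tall; a loose bystander, leave it alone.
- jar: Small glass jar, 48 mm across, 55 mm tall; a loose bystander, leave it alone.
- dish: Shallow white ceramic dish, 76 mm across, 22 mm tall; a loose bystander, leave it alone.
- spatula: Spatula lying on the table; a loose bystander, leave it alone.
- brush: Wooden brush lying on the table; a loose bystander, leave it alone.
- tipbox: Box with a blue lid, 90 x 120 x 60 mm; a loose bystander, leave it alone.

How it is judged:
On the way, in this order (a step that is already met when the one before it is completed fails the run):
1. the basket hangs by its bail on the hook, let go (contact force between basket and hook_stand above 0.3 N and height (world z) of basket above 0.06 m and horizontal distance between bail and hook_seat below 0.055 m and z of bail in the frame of hook_seat between -0.01 and 0.02 m and angle between basket's own z axis and vertical below 0.4 rad and contact force between the fingers and basket below 0.05 N), for 0.3 s.
2. the loupe is lifted off its rest in the fingers (contact force between the fingers and loupe above 1.5 N and height (world z) of lens above 0.05 m), for 0.2 s.
At the end, for the whole second after the job is handed in: Basket hung on the hook by its bail (bail within 55 mm of the seat, tilt < 0.4 rad), let go, near rest; loupe gripped, clear of the stage and pointer, lens within 12 mm of the window axis and 8 mm of the pointer height, tilt < 0.12 rad, still; pointer moved < 4 mm (all of step 1 and linear speed of basket below 0.06 m/s and horizontal distance between lens and window below 0.012 m and z of lens in the frame of pointer_tip between -0.008 and 0.008 m and angle between loupe's own z axis and vertical below 0.12 rad and linear speed of loupe below 0.02 m/s and angular speed of loupe below 0.2 rad/s and contact force between the fingers and loupe above 1.5 N and contact force between loupe and stage below 0.05 N and distance of pointer_tip from where it was at the start of the episode below 0.004 m); the arm keeps its last pose, push and grip.
It fails at once if a bystander is moved by more than 40 mm (distance of any of reagent, beaker, jar, dish, spatula, brush, tipbox from where it was at the start of the episode above 0.04 m).
It also fails if it takes over 54 s, if anything falls off the work surface, if the arm or the gripper's body presses on something with over 40 N, if the wrist force passes 120 N, or if a joint passes its speed limit or range.

## Robot

A 6-joint arm with a two-finger parallel gripper is mounted at the origin on the work surface. World frame = base frame: x ahead of the robot, y to its left, z up, the work surface at z = 0. Lengths are in m, angles in rad, forces in N, time in s.
With the tool pointing down it reaches from about 0.275 to 0.75 m from the base axis. Payload 10.2 kg.
Tool frame: the origin (TCP) lies between the finger pads; the fingertips stand 19 mm ahead of it and the grasp point (between the pads) is the TCP; z points along the fingers, y is the line along which they close (so a half turn about z gives the same grasp; the last joint's range is limited). The gripper opens to 88 mm and grips with 3 to 60 N. Pads are 18 mm wide; open, the fingers measure 123 mm over their backs; the gripper's body (75 mm by 187 mm) begins 45 mm behind the grasp point.
Start: joints at [1.088, 0.313, 1.498, -0, 1.331, -0.223], TCP at [0.135, 0.507, 0.258] pointing down, gripper open.
Joint ranges: [-2.94, 2.94], [-0.97, 2.17], [0.19, 2.56], [-1.23, 4.37], [0.02, 3.11], [-2.88, 2.88]. Speed limits (rad/s): [2.39, 2.39, 3.01, 3.14, 3.14, 3.14].

## Interface

Orientations are given as a rotation vector (axis times angle).
In Python, from workcell import ctrl gives the robot as it stands. The module is installed in compiled form; this text tells all that it offers.
- The arm moves only by the tool carry_out, never from a script. Its argument "steps" is one flat list of numbers, 7 for each row, row after row: the shift along the tool's x, y, z in units of 0.75 m (1.0 is 0.75 m), then the turn, a rotation vector about the tool's x, y, z in units of 45 degrees (1.0 is 45 degrees), then the closure, from 0 (fully open) to 1 (shut). A call has 1 to 5 rows; each row shifts and turns the commanded pose from where the row before left it, along the tool's axes as they then stand; what a row does not reach is not made up. A row lasts 1/12 s, in which the tool goes at most 41.7 mm and 7.16 degrees, less where a joint would pass 70% of its speed; a pose out of reach is approached as far as the arm can. A call with a number of a shift or a turn outside -1 to 1 is refused whole. A call with a gripper value outside its range is refused whole. The fingers move at their own pace and stop on an object; "newtons" is the grip in N (left out, the last holds). Time passes only in rows, so rows that do not move let the fingers close. It gives the time, the measured TCP pose, the force, the opening and the grip force at its end, in the units of the state.
- ctrl.observe(): the state, without advancing time (a new reading comes with each control period).
- ctrl.camera(name): name is "scene" or "top"; returns a dict with "frame" (384x512x3 uint8, red, green, blue), "mtx" (3x3 intrinsics, pixels), "cam_to_world" (4x4, takes a point from camera to world coordinates). Camera axes: x right, y up, looking along -z (the intrinsics and any distortion apply to the point x, -y, -z); pixel columns grow to the right and rows downward; lengths in m; the calibration is good to about 2 mm. A picture is of the moment at which its call begins. There is no depth.
- ctrl.sign_off(): hands the job in; it is judged then, once.
The state is a dict: "clock": time; "joint_positions": joint angles; "qd": joint speeds; "joint_torque": joint torques, N m; "tcp_pos": TCP position; "orientation": TCP orientation; "ft_force": force on the tool from outside, world axes, zero at the start; "wrist_torque": the same for the moment, N m; "width": opening from 0.0 (shut) to 1.0 (fully open); "finger_force": force on a finger pad.
Only numpy, scipy, OpenCV 4.12 (cv2) and the standard library are available. Lean on these libraries where they do the work, as an engineer would, in place of code of your own. Each camera call takes 0.05 s, during which the arm holds its last target. There are 200 camera calls.

## Working session

There is one attempt and no reset: what is moved stays moved. The work goes in short steps, Python scripts to look and compute and a tool call to move; the robot and the scene stay as the last step left them, time stands still between calls to the robot, and variables do not carry over. Pictures are saved under pics/ and viewed, at most 10 in all, crops included, and the job is handed in when it is done.

Besides the shell and the picture viewer there is one more tool, called by a JSON object that holds its "op" and its "data", one argument or row to a line. carry_out: Moves the arm, as the interface text tells. Its arguments: {"type":"object","properties":{"steps":{"type":"array","items":{"type":"number"}},"newtons":{"type":"number"}},"required":["steps"]}

```bash
mkdir -p pics; cat > h.py <<'E'
import numpy as np, cv2
from workcell import ctrl
from scipy.spatial.transform import Rotation as R
def shot(n,f):
    c=ctrl.camera(n); np.savez('pics/'+f+'.npz',**{k:np.array(v) for k,v in c.items()})
    cv2.imwrite('pics/'+f+'.png',cv2.cvtColor(c['frame'],cv2.COLOR_RGB2BGR)); return c
def load(f): return dict(np.load('pics/'+f+'.npz'))
def ray(c,u,v):
    d=np.linalg.inv(c['mtx'])@[u,v,1]; T=c['cam_to_world']
    return T[:3,3],T[:3,:3]@[d[0],-d[1],-d[2]]
def plane(c,u,v,z):
    o,d=ray(c,u,v); return o+d*(z-o[2])/d[2]
def tri(c1,p1,c2,p2):
    A=np.zeros((3,3));b=np.zeros(3);L=[]
    for c,p in((c1,p1),(c2,p2)):
        o,d=ray(c,*p);d=d/np.linalg.norm(d);P=np.eye(3)-np.outer(d,d);A+=P;b+=P@o;L.append((o,P))
    x=np.linalg.solve(A,b);return x,[np.linalg.norm(P@(x-o)) for o,P in L]
def proj(c,p):
    T=c['cam_to_world'];q=T[:3,:3].T@(np.array(p)-T[:3,3]);w=c['mtx']@[q[0],-q[1],-q[2]];return w[:2]/w[2]
E
python3 - <<'E'
from h import *
for n in('scene','top'):
    c=shot(n,n+'0'); print(c['mtx'],c['cam_to_world'],[k for k in c])
s=ctrl.observe();print(s)
a=[cv2.imread(f'pics/{n}0.png') for n in('scene','top')]
E
```

```text
[[443.30906843   0.         259.50289597]
 [  0.         443.30906843 188.12706765]
 [  0.           0.           1.        ]] [[ 0.8032927  -0.479986    0.35261067  1.15741957]
 [ 0.59540703  0.66163673 -0.45577111 -0.72549595]
 [-0.01453642  0.57606448  0.81727499  1.4721082 ]
 [ 0.          0.          0.          1.        ]] ['frame', 'mtx', 'cam_to_world']
[[464.54430985   0.         253.55365388]
 [  0.         464.54430985 185.26592197]
 [  0.           0.           1.        ]] [[-0.00894707  0.97706213 -0.21276642  0.19837396]
 [-0.9999538  -0.00799449  0.00533702 -0.00548227]
 [ 0.00351364  0.21280434  0.97708852  1.83224508]
 [ 0.          0.          0.          1.        ]] ['frame', 'mtx', 'cam_to_world']
{'clock': 0.1, 'joint_positions': array([ 1.08764006e+00,  3.13416632e-01,  1.49835770e+00, -1.85899117e-05,
        1.33098786e+00, -2.23397215e-01]), 'qd': array([-0.00061178, -0.00047563, -0.00247688,  0.00031159,  0.00060127,
        0.00073514]), 'joint_torque': array([ 4.19246076e-03, -4.02814507e+01, -2.52648246e+01,  6.96512754e-02,
        3.41912359e-02, -3.65834501e-05]), 'tcp_pos': array([0.13476627, 0.50720574, 0.25720801]), 'orientation': array([-4.06825221e-01, -3.11474860e+00,  1.73324657e-03]), 'ft_force': array([ 0.020311  , -0.58596404, -0.02179396]), 'wrist_torque': array([-0.01808663, -0.01199762, -0.02450644]), 'finger_force': 0.0, 'width': 1.001225749497978}
```

View pics/scene0.png

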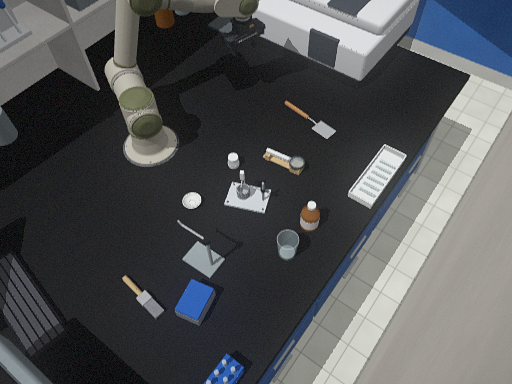

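View pics/top0.png

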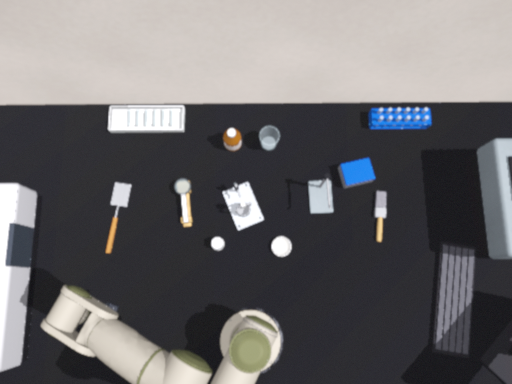

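The scene view shows the basket on the stage at about (245,192), the loupe at (285,160) and the drip stand at (203,255). In the top view they sit at (240,203), (184,203) and (320,195). I'll enlarge both views next.

```bash
python3 - <<'E'
import cv2,numpy as np
s=cv2.imread('pics/scene0.png');t=cv2.imread('pics/top0.png')
cv2.imwrite('pics/a1.png',cv2.resize(s[140:285,165:320],(800,748))[:600] if 0 else cv2.resize(s[140:280,165:325],(685,600),interpolation=cv2.INTER_CUBIC))
cv2.imwrite('pics/a2.png',cv2.resize(t[165:255,165:345],(800,400),interpolation=cv2.INTER_CUBIC))
E
```

```text
(no output)
```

View pics/a1.png

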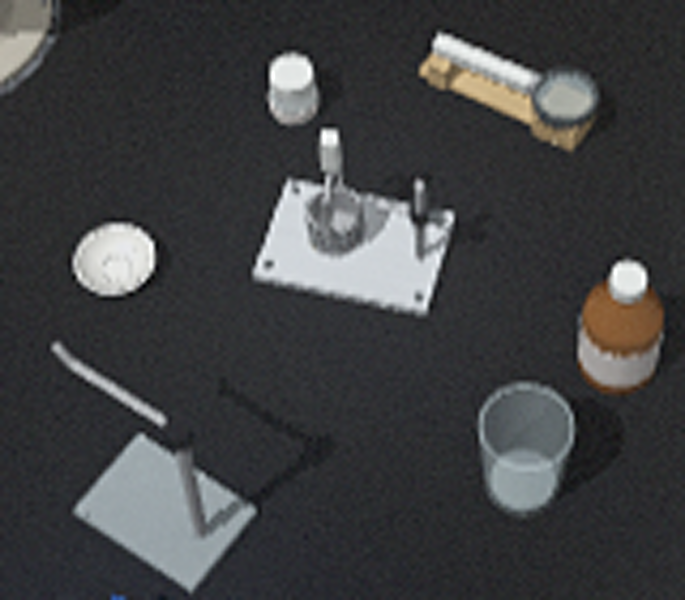

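View pics/a2.png

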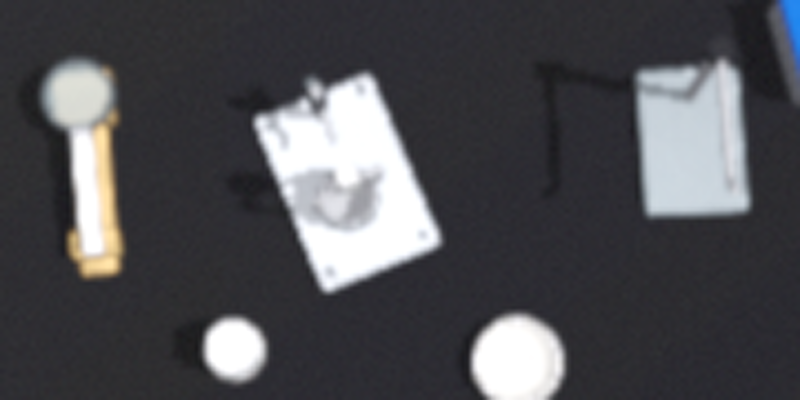

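Enlarged, the views show the plate corners, the grip (scene crop 330,150; top crop 347,175), the hook arm (scene 55,345 to 165,425; top 733,188 to 722,60), the lens (565,97 and 78,94), the handle and the pointer post. Next I'll turn these into world positions and check them against the given sizes.

```bash
cat > m.py <<'E'
from h import *
S=load('scene0');T=load('top0')
fs=lambda x,y:(165+x/4.281-.38,140+y/4.286-.38)
ft=lambda x,y:(165+x/4.444-.39,165+y/4.444-.39)
def rect(model,ps,pt,z):
    m=np.array(model)
    for nm,W in(('s',[plane(S,*fs(*p),z)[:2] for p in ps]),('t',[plane(T,*ft(*p),z)[:2] for p in pt])):
        W=np.array(W);a=m-m.mean(0);b=W-W.mean(0)
        th=np.arctan2((a[:,0]*b[:,1]-a[:,1]*b[:,0]).sum(),(a*b).sum())
        Rr=np.array([[np.cos(th),-np.sin(th)],[np.sin(th),np.cos(th)]])
        o=W.mean(0)-Rr@m.mean(0);print(nm,'origin',o.round(4),'yaw',round(th,3),'res',np.linalg.norm(m@Rr.T+o-W,axis=1).round(4))
print('stage')  # corners: +x end is post
rect([(.108,.055),(.108,-.055),(-.058,-.055),(-.058,.055)],[(453,213),(427,312),(253,278),(290,180)][:4],[(258,117),(370,73),(440,240),(325,292)],.012)
def p(n,s,t): x,e=tri(S,fs(*s),T,ft(*t));print(n,x.round(4),np.round(e,4));return x
g=p('grip top',(330,133),(347,175))
for n,a,z in(('s',(330,133),.16),('s ctr',(331,152),.14)):print(n,plane(S,*fs(*a),z).round(4))
print('t',plane(T,*ft(347,175),.16).round(4))
tip=p('hook tip',(55,345),(733,188)); po=p('post top',(183,440),(722,52)); print('d',(po-tip).round(4),np.degrees(np.arctan2(po[1]-tip[1],po[0]-tip[0])))
le=p('lens',(565,95),(78,92)); he=p('handle end',(438,42),(92,256)); 
for nm,f,c,a,b in(('s',fs,S,(565,95),(438,42)),('t',ft,T,(78,92),(92,256))):
    l,e=plane(c,*f(*a),.046),plane(c,*f(*b),.046);print(nm,l.round(4),e.round(4),np.linalg.norm(l-e),np.arctan2(*(l-e)[1::-1]))
print('stand base corners')
for q in [(140,435),(255,512),(190,590),(77,513)]:print('s',plane(S,*fs(*q),.012).round(3))
for q in [(638,73),(740,66),(749,210),(647,216)]:print('t',plane(T,*ft(*q),.012).round(3))
print('jar',plane(T,*ft(235,350),.055).round(3),'dish',plane(T,*ft(517,360),.022).round(3))
E
python3 m.py
```

```text
stage
s origin [0.4911 0.0179] yaw 0.394 res [0.0032 0.0014 0.0026 0.004 ]
t origin [0.4915 0.0182] yaw 0.379 res [0.0015 0.0002 0.0017 0.003 ]
grip top [0.4926 0.0266 0.1663] [0.0013 0.0013]
s [0.4901 0.0313 0.16  ]
s ctr [0.4936 0.0268 0.14  ]
t [0.4929 0.0257 0.16  ]
hook tip [ 0.4701 -0.2845  0.2088] [0.0019 0.0019]
post top [ 0.5903 -0.2823  0.1808] [0.0016 0.0016]
d [ 0.1202  0.0021 -0.028 ] 1.0242908974987666
lens [0.5882 0.2644 0.0487] [0.001 0.001]
handle end [0.445  0.2517 0.0387] [0.001 0.001]
s [0.5866 0.2654 0.046 ] [0.4491 0.2476 0.046 ] 0.13862877632906956 0.12837108585564713
t [0.5895 0.2655 0.046 ] [0.4433 0.2499 0.046 ] 0.1469895264026467 0.10659928393499317
stand base corners
s [ 0.484 -0.241  0.012]
s [ 0.611 -0.239  0.012]
s [ 0.613 -0.326  0.012]
s [ 0.49  -0.329  0.012]
t [ 0.61  -0.235  0.012]
t [ 0.616 -0.328  0.012]
t [ 0.484 -0.33   0.012]
t [ 0.48  -0.239  0.012]
jar [0.36  0.124 0.055] dish [ 0.352 -0.119  0.022]
```

```bash
python3 - <<'E'
import cv2,numpy as np
s=cv2.imread('pics/scene0.png');t=cv2.imread('pics/top0.png')
a=cv2.resize(s[165:207,222:274],None,fx=10,fy=10,interpolation=cv2.INTER_CUBIC)[:, :400+0]
a=cv2.resize(s[165:207,230:270],(400,420),interpolation=cv2.INTER_CUBIC)
b=cv2.resize(t[178:220,225:265],(400,420),interpolation=cv2.INTER_CUBIC)
cv2.imwrite('pics/a3.png',np.hstack([a,b]))
E
```

```text
(no output)
```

View pics/a3.png

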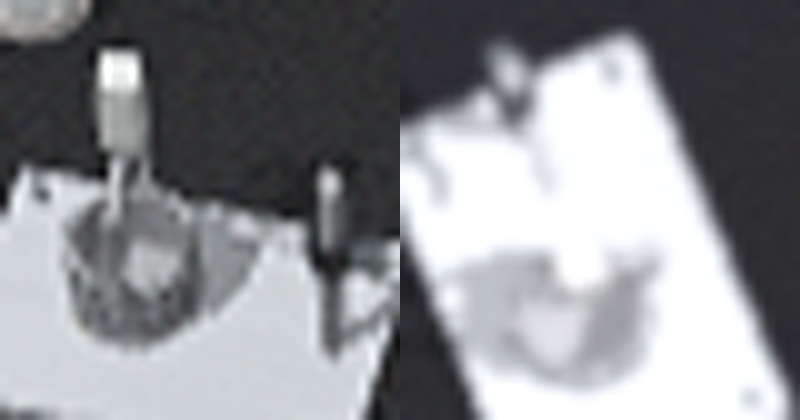

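Basket yaw: the bail's near end (110,215) and far leg (147,180) put it near 25°, parallel to the stage at about 22°. The rod seems to lie along the plate's upper edge, so its height is still unsure; I'll measure it once the basket is gone. Now for the approach to the basket.

```bash
cat > go.py <<'E'
import sys; from h import *
x,y,z,yaw=map(float,sys.argv[1:5])  # yaw: direction of tool y, mod pi
s=ctrl.observe();Rt=R.from_rotvec(s['orientation']).as_matrix()
ty=Rt[:,1];cur=np.arctan2(ty[1],ty[0]);d=(yaw-cur+np.pi/2)%np.pi-np.pi/2
e=np.array([x,y,z])-s['tcp_pos'];t=Rt.T@e
print('clk',round(s['clock'],2),'tcp',s['tcp_pos'].round(4),'toolz',Rt[:,2].round(3),'yaw_y',round(cur,3),'q6',s['joint_positions'][5].round(3),'w',round(s['width'],3),'ff',s['finger_force'],'F',s['ft_force'].round(1))
print('shift units',(t/.75).round(4),'rows>=',np.linalg.norm(t)/.0417,'| turn about tool z units',round(-d/(np.pi/4),3),'rows>=',abs(d)/.125)
E
python3 go.py .4925 .0265 .25 1.96; python3 go.py .4925 .0265 .25 0.39; python3 - <<'E'
from h import *
for c in(load('scene0'),load('top0')):
    w=np.array([.491,.018]);a=np.array([np.cos(.385),np.sin(.385)])
    for z in(.065,.085,.105): print(proj(c,[*(w+.048*a),z]).round(1),proj(c,[*(w+.083*a),z]).round(1))
E
```

```text
clk 0.1 tcp [0.1348 0.5072 0.2572] toolz [-0.001 -0.001 -1.   ] yaw_y 1.311 q6 -0.223 w 1.001 ff 0.0 F [ 0.  -0.6 -0. ]
shift units [-0.6256 -0.4969  0.01  ] rows>= 14.3705600047587 | turn about tool z units -0.826 rows>= 5.191665320485818
clk 0.1 tcp [0.1348 0.5072 0.2572] toolz [-0.001 -0.001 -1.   ] yaw_y 1.311 q6 -0.223 w 1.001 ff 0.0 F [ 0.  -0.6 -0. ]
shift units [-0.6256 -0.4969  0.01  ] rows>= 14.3705600047587 | turn about tool z units 1.173 rows>= 7.3683346795141835
[252.9 190.2] [261.6 192. ]
[252.7 187.3] [261.6 189.1]
[252.6 184.2] [261.5 186. ]
[240.4 197.4] [237.  189.2]
[240.3 196.4] [236.9 188.2]
[240.2 195.4] [236.7 187.1]
```

{"op": "carry_out", "data": {
  "steps": [-0.0313,-0.0248,0.0005,0,0,0,0,-0.0313,-0.0248,0.0005,0,0,0,0,-0.0313,-0.0248,0.0005,0,0,0,0,-0.0313,-0.0248,0.0005,0,0,0,0,-0.0313,-0.0248,0.0005,0,0,0,0]
}}

```text
clock: 0.52
tcp_pos: [0.2248, 0.3861, 0.2556]
orientation: [-0.406, -3.115, 0.001]
ft_force: [1.1, 0.1, 0.4]
width: 0.995
finger_force: 0.0
```

{"op": "carry_out", "data": {
  "steps": [-0.0313,-0.0248,0.0005,0,0,0,0,-0.0313,-0.0248,0.0005,0,0,0,0,-0.0313,-0.0248,0.0005,0,0,0,0,-0.0313,-0.0248,0.0005,0,0,0,0,-0.0313,-0.0248,0.0005,0,0,0,0]
}}

```text
clock: 0.93
tcp_pos: [0.3144, 0.266, 0.2539]
orientation: [-0.407, -3.115, 0.0]
ft_force: [1.0, 0.1, 0.0]
width: 1.0
finger_force: 0.0
```

{"op": "carry_out", "data": {
  "steps": [-0.0313,-0.0248,0.0005,0,0,0,0,-0.0313,-0.0248,0.0005,0,0,0,0,-0.0313,-0.0248,0.0005,0,0,0,0,-0.0313,-0.0248,0.0005,0,0,0,0,-0.0313,-0.0248,0.0005,0,0,0,0]
}}

```text
clock: 1.35
tcp_pos: [0.4041, 0.1459, 0.252]
orientation: [-0.407, -3.115, -0.0]
ft_force: [0.4, 0.5, -0.2]
width: 1.002
finger_force: 0.0
```

{"op": "carry_out", "data": {
  "steps": [-0.0313,-0.0248,0.0005,0,0,0,0,-0.0313,-0.0248,0.0005,0,0,0,0,-0.0313,-0.0248,0.0005,0,0,0,0,-0.0313,-0.0248,0.0005,0,0,0,0,-0.0313,-0.0248,0.0005,0,0,0,0]
}}

```text
clock: 1.77
tcp_pos: [0.4936, 0.0259, 0.2499]
orientation: [-0.407, -3.114, -0.0]
ft_force: [-0.0, 0.9, 0.1]
width: 1.002
finger_force: 0.0
```

{"op": "carry_out", "data": {
  "steps": [0,0,0,0,0,-0.15,0,0,0,0,0,0,-0.15,0,0,0,0,0,0,-0.15,0,0,0,0,0,0,-0.15,0,0,0,0,0,0,-0.15,0]
}}

```text
clock: 2.18
tcp_pos: [0.4929, 0.0272, 0.2499]
orientation: [0.524, -3.097, -0.0]
ft_force: [0.3, -0.1, 0.2]
width: 1.002
finger_force: 0.0
```

{"op": "carry_out", "data": {
  "steps": [0,0,0,0,0,-0.075,0,0,0,0,0,0,0,0]
}}

```text
clock: 2.35
tcp_pos: [0.4929, 0.0273, 0.2499]
orientation: [0.609, -3.081, -0.0]
ft_force: [-0.2, -0.2, -0.6]
width: 1.0
finger_force: 0.0
```

```bash
python3 go.py .4925 .0265 .145 1.96;
```

```text
clk 2.35 tcp [0.4929 0.0273 0.2499] toolz [-0.001  0.    -1.   ] yaw_y 1.961 q6 -2.144 w 1.0 ff 0.0 F [-0.2 -0.2 -0.6]
shift units [ 0.0008 -0.0008  0.1399] rows>= 2.516699250719951 | turn about tool z units 0.001 rows>= 0.008035932397300272
```

{"op": "carry_out", "data": {
  "steps": [0,0,0.045,0,0,0,0,0,0,0.045,0,0,0,0,0,0,0.03,0,0,0,0,0,0,0.02,0,0,0,0,0,0,0,0,0,0,0],
  "newtons": 15
}}

```text
clock: 2.77
tcp_pos: [0.4915, 0.0275, 0.1423]
orientation: [0.601, -3.078, -0.003]
ft_force: [-0.6, 0.0, 0.3]
width: 0.998
finger_force: 0.0
```

```bash
python3 - <<'E'
from h import *
o=[]
for n,y,x in(('scene',(150,210),(215,275)),('top',(165,225),(215,275))):
    c=shot(n,n+'1');f=cv2.cvtColor(c['frame'],cv2.COLOR_RGB2BGR)[y[0]:y[1],x[0]:x[1]];o.append(cv2.resize(f,(400,400),interpolation=cv2.INTER_CUBIC))
cv2.imwrite('pics/b.png',np.hstack(o))
E
```

```text
(no output)
```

View pics/b.png

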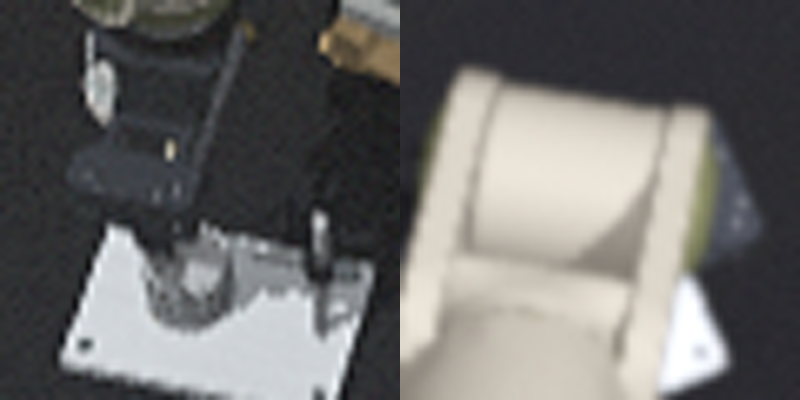

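The gripper now straddles the grip above the basket (scene crop 175,215), with nothing disturbed. Closing.

{"op": "carry_out", "data": {
  "steps": [0,0,0,0,0,0,1,0,0,0,0,0,0,1,0,0,0,0,0,0,1,0,0,0,0,0,0,1,0,0,0,0,0,0,1],
  "newtons": 15
}}

```text
clock: 3.28
tcp_pos: [0.4932, 0.0272, 0.1456]
orientation: [-0.606, 3.082, -0.0]
ft_force: [0.2, -0.0, 0.0]
width: 0.643
finger_force: 0.0
```

{"op": "carry_out", "data": {
  "steps": [0,0,0,0,0,0,1,0,0,0,0,0,0,1,0,0,0,0,0,0,1,0,0,0,0,0,0,1,0,0,0,0,0,0,1]
}}

```text
clock: 3.7
tcp_pos: [0.4931, 0.0273, 0.1452]
orientation: [0.606, -3.083, 0.0]
ft_force: [0.2, -0.0, 0.1]
width: 0.266
finger_force: 0.1
```

```bash
python3 go.py .4925 .0265 .257 1.57
```

```text
clk 3.7 tcp [0.4931 0.0273 0.1452] toolz [-0. -0. -1.] yaw_y 1.959 q6 -2.141 w 0.266 ff 0.09559223855831078 F [ 0.2 -0.   0.1]
shift units [ 0.0011 -0.0007 -0.1491] rows>= 2.680964389443305 | turn about tool z units 0.495 rows>= 3.1118504089303265
```

{"op": "carry_out", "data": {
  "steps": [0,0,0,0,0,0,1,0,0,0,0,0,0,1,0,0,0,0,0,0,1,0,0,0,0,0,0,1,0,0,0,0,0,0,1]
}}

```text
clock: 4.12
tcp_pos: [0.493, 0.0273, 0.1452]
orientation: [0.606, -3.083, -0.0]
ft_force: [-0.0, -0.1, -0.4]
width: 0.178
finger_force: 14.9
```

{"op": "carry_out", "data": {
  "steps": [0,0,-0.02,0,0,0,1,0,0,-0.03,0,0,0,1,0,0,-0.035,0,0,0,1,0,0,-0.035,0,0,0,1,0,0,-0.03,0,0,0,1]
}}

```text
clock: 4.53
tcp_pos: [0.493, 0.0273, 0.2595]
orientation: [-0.606, 3.082, -0.001]
ft_force: [-0.3, 0.2, 0.0]
width: 0.178
finger_force: 14.9
```

```bash
python3 go.py .39 -.283 .257 1.59; python3 - <<'E'
from h import *
o=[]
for n,y,x in(('scene',(130,230),(205,305)),('top',(165,225),(215,275))):
    c=shot(n,n+'2');f=cv2.cvtColor(c['frame'],cv2.COLOR_RGB2BGR)[y[0]:y[1],x[0]:x[1]];o.append(cv2.resize(f,(400,400) if n=='top' else (400,400),interpolation=cv2.INTER_CUBIC))
cv2.imwrite('pics/c.png',np.hstack(o))
E
```

```text
clk 4.53 tcp [0.493  0.0273 0.2595] toolz [ 0.001 -0.    -1.   ] yaw_y 1.959 q6 -2.141 w 0.178 ff 14.902716412616428 F [-0.3  0.2  0. ]
shift units [ 0.2838 -0.3309  0.0032] rows>= 7.840672810206026 | turn about tool z units 0.47 rows>= 2.9519300289832895
```

View pics/c.png

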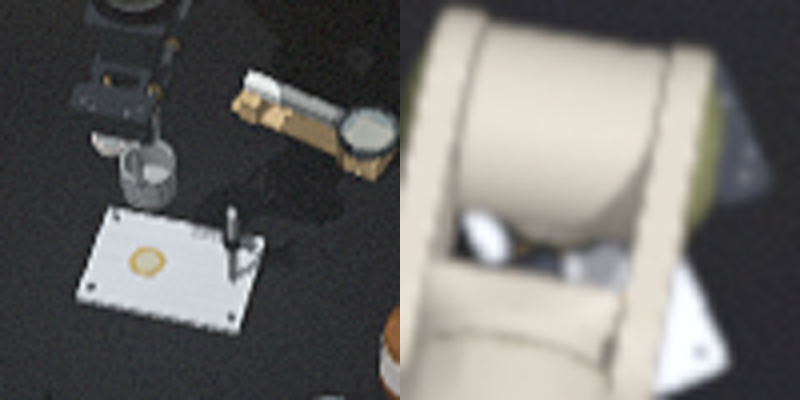

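The basket is lifted upright, and a 16 mm opening means the pads sit square on the grip. The window ring shows at (147,261) in the scene crop. Next: carry it to in front of the hook tip.

{"op": "carry_out", "data": {
  "steps": [0.0237,-0.0276,0.0002,0,0,0,1,0.0237,-0.0276,0.0002,0,0,0,1,0.0237,-0.0276,0.0002,0,0,0,1,0.0237,-0.0276,0.0002,0,0,0,1,0.0237,-0.0276,0.0002,0,0,0,1]
}}

```text
clock: 5.05
tcp_pos: [0.4491, -0.1031, 0.2557]
orientation: [0.606, -3.081, -0.002]
ft_force: [1.3, -0.6, -0.6]
width: 0.174
finger_force: 15.0
```

{"op": "carry_out", "data": {
  "steps": [0.0237,-0.0276,0.0002,0,0,0,1,0.0237,-0.0276,0.0002,0,0,0,1,0.0237,-0.0276,0.0002,0,0,0,1,0.0237,-0.0276,0.0002,0,0,0,1,0.0237,-0.0276,0.0002,0,0,0,1]
}}

```text
clock: 5.47
tcp_pos: [0.406, -0.2326, 0.255]
orientation: [0.606, -3.082, -0.002]
ft_force: [0.4, -0.8, -0.7]
width: 0.179
finger_force: 15.0
```

{"op": "carry_out", "data": {
  "steps": [0.0237,-0.0276,0.0002,0,0,0,1,0.0237,-0.0276,0.0002,0,0,0,1]
}}

```text
clock: 5.63
tcp_pos: [0.3888, -0.2843, 0.2546]
orientation: [0.606, -3.082, -0.003]
ft_force: [0.8, 0.3, -0.5]
width: 0.18
finger_force: 15.0
```

{"op": "carry_out", "data": {
  "steps": [0,0,0,0,0,0.1175,1,0,0,0,0,0,0.1175,1,0,0,0,0,0,0.1175,1,0,0,0,0,0,0.1175,1,0,0,0,0,0,0,1]
}}

```text
clock: 6.05
tcp_pos: [0.3894, -0.2832, 0.2547]
orientation: [0.024, -3.14, -0.002]
ft_force: [0.4, 0.3, -1.5]
width: 0.18
finger_force: 15.0
```

```bash
python3 go.py .523 -.283 .258 1.59; python3 - <<'E'
from h import *
o=[]
for n,y,x in(('scene',(180,280),(160,260)),('top',(155,255),(255,355))):
    c=shot(n,n+'3');f=cv2.cvtColor(c['frame'],cv2.COLOR_RGB2BGR)[y[0]:y[1],x[0]:x[1]];o.append(cv2.resize(f,(400,400),interpolation=cv2.INTER_CUBIC))
cv2.imwrite('pics/d.png',np.hstack(o))
E
```

```text
clk 6.05 tcp [ 0.3894 -0.2832  0.2547] toolz [-0.001  0.002 -1.   ] yaw_y 1.586 q6 -2.459 w 0.18 ff 14.987724950769916 F [ 0.4  0.3 -1.5]
shift units [-0.1781 -0.0026 -0.0047] rows>= 3.205491360828683 | turn about tool z units -0.005 rows>= 0.02882165430909822
```

View pics/d.png

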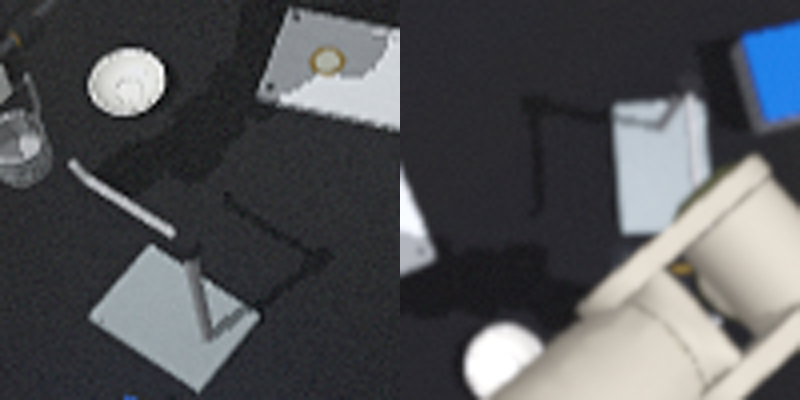

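The basket hangs before the hook tip (scene crop 25,150, tip at 72,162), in line with the arm. Moving it over the tip.

{"op": "carry_out", "data": {
  "steps": [0,0,-0.005,0,0,0,1,-0.025,-0.0005,0,0,0,0,1,-0.03,-0.0005,0,0,0,0,1,-0.03,-0.0005,0,0,0,0,1,-0.03,-0.0005,0,0,0,0,1]
}}

```text
clock: 6.57
tcp_pos: [0.4769, -0.2831, 0.2598]
orientation: [-0.033, 3.141, -0.0]
ft_force: [-1.0, -0.2, -1.0]
width: 0.178
finger_force: 15.0
```

{"op": "carry_out", "data": {
  "steps": [-0.03,-0.0005,0,0,0,0,1,-0.025,0,0,0,0,0,1,-0.008,0,0,0,0,0,1,0,0,0,0,0,0,1]
}}

```text
clock: 6.9
tcp_pos: [0.5238, -0.2824, 0.2591]
orientation: [0.034, -3.141, -0.001]
ft_force: [0.2, 0.5, -0.5]
width: 0.179
finger_force: 15.0
```

```bash
python3 go.py .525 -.283 .225 1.59; python3 - <<'E'
from h import *
o=[]
for n,y,x in(('scene',(180,280),(160,260)),):
    c=shot(n,n+'4');f=cv2.cvtColor(c['frame'],cv2.COLOR_RGB2BGR)[y[0]:y[1],x[0]:x[1]];o.append(cv2.resize(f,(500,500),interpolation=cv2.INTER_CUBIC))
cv2.imwrite('pics/e.png',np.hstack(o))
E
```

```text
clk 6.9 tcp [ 0.5238 -0.2824  0.2591] toolz [-0.001  0.    -1.   ] yaw_y 1.592 q6 -2.283 w 0.179 ff 14.99582483433187 F [ 0.2  0.5 -0.5]
shift units [-0.0017 -0.0008  0.0455] rows>= 0.8185032949237315 | turn about tool z units 0.003 rows>= 0.017106969741337963
```

View pics/e.png

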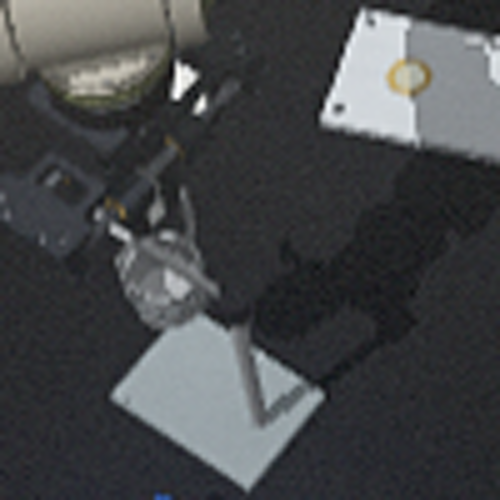

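The hook arm now runs through the bail opening, over the cup. Lowering.

{"op": "carry_out", "data": {
  "steps": [0,0,0.015,0,0,0,1,0,0,0.015,0,0,0,1,0,0,0.008,0,0,0,1,0,0,0.004,0,0,0,1,0,0,0,0,0,0,1]
}}

```text
clock: 7.37
tcp_pos: [0.5225, -0.2828, 0.228]
orientation: [0.029, -3.141, -0.001]
ft_force: [0.1, 0.2, -1.5]
width: 0.179
finger_force: 15.0
```

{"op": "carry_out", "data": {
  "steps": [0,0,0.002,0,0,0,1,0,0,0.002,0,0,0,1,0,0,0,0,0,0,1]
}}

```text
clock: 7.62
tcp_pos: [0.5232, -0.2829, 0.2257]
orientation: [-0.03, 3.141, -0.001]
ft_force: [-0.6, -0.8, 1.4]
width: 0.178
finger_force: 15.0
```

{"op": "carry_out", "data": {
  "steps": [0,0,0.0015,0,0,0,1,0,0,0,0,0,0,1]
}}

```text
clock: 7.78
tcp_pos: [0.5233, -0.2829, 0.2253]
orientation: [-0.03, 3.14, -0.002]
ft_force: [-2.3, 0.7, 6.3]
width: 0.18
finger_force: 15.0
```

Contact with the arm: 6 N upward, at the expected height. Back off slightly, then release.

{"op": "carry_out", "data": {
  "steps": [0,0,-0.001,0,0,0,1,0,0,0,0,0,0,0.7,0,0,0,0,0,0,0.6,0,0,0,0,0,0,0.5,0,0,0,0,0,0,0.5]
}}

```text
clock: 8.2
tcp_pos: [0.5232, -0.2827, 0.2246]
orientation: [0.03, -3.141, -0.0]
ft_force: [0.3, -0.6, -0.9]
width: 0.461
finger_force: 0.0
```

{"op": "carry_out", "data": {
  "steps": [0,0,0,0,0,0,0.4,0,0,0,0,0,0,0.4,0,0,0,0,0,0,0.4,0,0,-0.015,0,0,0,0.4,0,0,-0.03,0,0,0,0.4]
}}

```text
clock: 8.62
tcp_pos: [0.5225, -0.2822, 0.2565]
orientation: [0.03, -3.137, -0.005]
ft_force: [-0.5, -0.3, -0.6]
width: 0.603
finger_force: 0.0
```

{"op": "carry_out", "data": {
  "steps": [0,0,-0.04,0,0,0,0,0,0,-0.04,0,0,0,0,0,0,0,0,0,0,0]
}}

```text
clock: 8.87
tcp_pos: [0.524, -0.2834, 0.3246]
orientation: [-0.03, 3.134, -0.01]
ft_force: [-0.1, 0.3, -0.2]
width: 0.804
finger_force: 0.0
```

```bash
python3 go.py .5135 .2562 .30 1.688; python3 - <<'E'
from h import *
S=shot('scene','scene5');T=shot('top','top5')
o=[cv2.resize(cv2.cvtColor(S['frame'],cv2.COLOR_RGB2BGR)[y:y+75,x:x+75],(400,400),interpolation=cv2.INTER_CUBIC) for y,x in((195,165),(150,215))]
cv2.imwrite('pics/f.png',np.hstack(o))
# window ring colour
for n,c in(('s',S),('t',T)):
    h=cv2.cvtColor(c['frame'],cv2.COLOR_RGB2HSV);m=((h[...,0]>15)&(h[...,0]<32)&(h[...,1]>60)&(h[...,2]>80)).astype(np.uint8)
    u0,v0=proj(c,[.491,.018,.012]).astype(int);w=np.zeros_like(m);w[v0-9:v0+10,u0-9:u0+10]=1
    ys,xs=np.nonzero(m*w);
    if len(xs):print(n,len(xs),plane(c,(xs.min()+xs.max())/2,(ys.min()+ys.max())/2,.012).round(4))
E
```

```text
clk 8.87 tcp [ 0.524  -0.2834  0.3246] toolz [ 0.008 -0.006 -1.   ] yaw_y 1.59 q6 -2.282 w 0.804 ff 0.0 F [-0.1  0.3 -0.2]
shift units [5.000e-04 7.198e-01 2.820e-02] rows>= 12.95578428292939 | turn about tool z units -0.125 rows>= 0.7850428498843893
s 25 [0.4877 0.0185 0.012 ]
t 21 [0.4907 0.0194 0.012 ]
```

View pics/f.png

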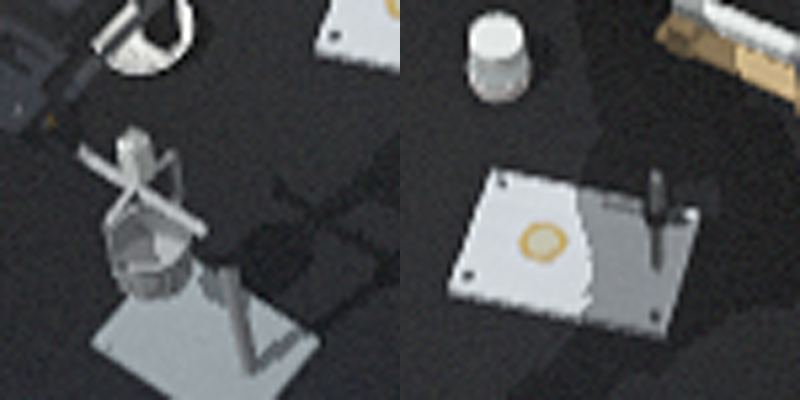

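The basket hangs upright on the hook with the fingers clear. The rod lies over the plate's upper edge, tip near scene pixel (252.9,187.7), which means about 0.082 m. Now to the loupe.

{"op": "carry_out", "data": {
  "steps": [0,0.04,0.0015,0,0,0,0,0,0.04,0.0015,0,0,0,0,0,0.04,0.0015,0,0,0,0,0,0.04,0.0015,0,0,0,0,0,0.04,0.0015,0,0,0,0]
}}

```text
clock: 9.38
tcp_pos: [0.5197, -0.1312, 0.3113]
orientation: [0.029, -3.139, -0.002]
ft_force: [0.0, 0.2, -0.7]
width: 1.002
finger_force: 0.0
```

{"op": "carry_out", "data": {
  "steps": [0,0.04,0.0015,0,0,0,0,0,0.04,0.0015,0,0,0,0,0,0.04,0.0015,0,0,0,0,0,0.04,0.0015,0,0,0,0,0,0.04,0.0015,0,0,0,0]
}}

```text
clock: 9.8
tcp_pos: [0.5168, 0.0187, 0.3058]
orientation: [0.03, -3.139, -0.001]
ft_force: [0.5, -0.8, -0.1]
width: 0.997
finger_force: 0.0
```

{"op": "carry_out", "data": {
  "steps": [0,0.04,0.0015,0,0,0,0,0,0.04,0.0015,0,0,0,0,0,0.04,0.0015,0,0,0,0,0,0.04,0.0015,0,0,0,0,0,0.04,0.0015,0,0,0,0]
}}

```text
clock: 10.22
tcp_pos: [0.5139, 0.1686, 0.3001]
orientation: [0.03, -3.139, 0.0]
ft_force: [0.1, -0.3, -0.1]
width: 1.001
finger_force: 0.0
```

{"op": "carry_out", "data": {
  "steps": [0,0.04,0.0015,0,0,0,0,0,0.04,0.0015,0,0,0,0,0,0.04,0.0015,0,0,0,0,0,0,0,0,0,-0.125,0,0,0,0,0,0,0,0]
}}

```text
clock: 10.63
tcp_pos: [0.5122, 0.2583, 0.2964]
orientation: [0.193, -3.133, 0.001]
ft_force: [-0.3, -0.5, -0.6]
width: 1.0
finger_force: 0.0
```

```bash
python3 go.py .5135 .2562 .04 1.688; python3 - <<'E'
from h import *
S=shot('scene','scene6');T=shot('top','top6')
for n in('scene5','scene6'):
    g=cv2.cvtColor(load(n)['frame'],cv2.COLOR_RGB2GRAY);print(n);print(g[178:204,248:266])
# handle in both views (white, elongated)
a=np.array([np.cos(.385),np.sin(.385)]);w=np.array([.4905,.0185])
print('post top',proj(S,[*(w+.088*a),.125]),'foot',proj(S,[*(w+.088*a),.012]))
E
```

```text
clk 10.63 tcp [0.5122 0.2583 0.2964] toolz [-0.003 -0.001 -1.   ] yaw_y 1.694 q6 -1.431 w 1.0 ff 0.0 F [-0.3 -0.5 -0.6]
shift units [-0.0024 -0.0029  0.3419] rows>= 6.1500088524213306 | turn about tool z units 0.007 rows>= 0.04541276158431451
scene5
[[ 47  47  38  33  37  42  35  39  38  42  38  38  36  35  38  36  40  39]
 [ 51  53  40  41  41  38  39  39  36  37  33  38  39  34  41  41  37  36]
 [ 53  48  40  41  39  38  34  31  37  38  33  34  33  37  38  36  37  38]
 [ 54  39  35  41  41  40  37  37  43  38  34  35  37  32  54  41  33  34]
 [ 50  39  38  39  40  38  37  41  41  36  33  44  39  37 100  89  44  37]
 [ 50  37  38  36  40  40  42  38  38  40  42  37  40  40 119 121  53  38]
 [ 53  32  38  27  36  38  28  37  36  46  44  38  34  46  88  97  56  37]
 [104 103 104  82  61  41  39  29  36  30  38  41  37  46  81  77  63  32]
 [143 148 153 133 118  95 108 107  82  62  44  35  27  43  82  75  58  32]
 [140 146 147 146 149 120 131 141 121 106  99 101  60  44  84  80  65  37]
 [140 144 145 146 137 101 112 110 113 116 129 135  85  44  84  74  65  39]
 [151 142 146 145 148 131
[... 2428 characters left out ...]
 211 213 218 111  86 161 217]
 [213 213 215 212 215 212 211 212 211 210 211 209 211 217 119  96 163 201]
 [211 210 211 211 210 211 213 212 213 211 212 210 211 218 113  96 151 138]
 [210 211 210 210 208 209 211 210 209 212 211 211 213 219 120  89 116 137]
 [210 212 210 210 210 211 210 210 211 209 210 212 212 216 131  90 153 178]
 [211 210 211 210 210 211 211 209 209 210 210 209 212 213 179 134 201 216]
 [211 210 211 211 212 209 210 210 209 209 208 208 209 212 214 192 214 213]
 [209 211 211 210 210 211 210 210 209 210 208 210 209 211 210 211 210 210]
 [210 211 209 209 209 208 209 208 209 210 210 211 212 211 210 210 211 211]]
post top [262.71096879 183.04016208] foot [262.95723243 199.76154319]
```

The rod's rows at its middle, the collar and the post top all agree on a focal height of about 0.084 m, and the predicted post top matches the image. Descending onto the handle.

{"op": "carry_out", "data": {
  "steps": [-0.0024,-0.0029,0.03,0,0,0.007,0,0,0,0.05,0,0,0,0,0,0,0.05,0,0,0,0,0,0,0.05,0,0,0,0,0,0,0.05,0,0,0,0]
}}

```text
clock: 11.15
tcp_pos: [0.5147, 0.254, 0.124]
orientation: [0.169, -3.137, 0.0]
ft_force: [1.0, 0.4, 0.4]
width: 1.002
finger_force: 0.0
```

{"op": "carry_out", "data": {
  "steps": [0,0,0.04,0,0,0,0,0,0,0.035,0,0,0,0,0,0,0.025,0,0,0,0,0,0,0.01,0,0,0,0.3,0,0,0,0,0,0,0.4]
}}

```text
clock: 11.57
tcp_pos: [0.5143, 0.2542, 0.0418]
orientation: [0.171, -3.134, 0.001]
ft_force: [0.4, 0.5, 0.4]
width: 0.875
finger_force: 0.0
```

```bash
python3 go.py .5135 .2562 .039 1.688
```

```text
clk 11.57 tcp [0.5143 0.2542 0.0418] toolz [-0.003 -0.001 -1.   ] yaw_y 1.68 q6 -1.425 w 0.875 ff 0.0 F [0.4 0.5 0.4]
shift units [0.0007 0.0028 0.0037] rows>= 0.0843646304335276 | turn about tool z units -0.01 rows>= 0.06496348291584475
```

{"op": "carry_out", "data": {
  "steps": [0.0007,0.0028,0.003,0,0,-0.01,0.5,0,0,0,0,0,0,1,0,0,0,0,0,0,1,0,0,0,0,0,0,1,0,0,0,0,0,0,1],
  "newtons": 40
}}

```text
clock: 11.98
tcp_pos: [0.5144, 0.2573, 0.0418]
orientation: [-0.188, 3.135, 0.0]
ft_force: [-0.2, -0.2, 0.7]
width: 0.492
finger_force: 0.0
```

{"op": "carry_out", "data": {
  "steps": [0,0,0,0,0,0,1,0,0,0,0,0,0,1,0,0,0,0,0,0,1,0,0,0,0,0,0,1,0,0,0,0,0,0,1]
}}

```text
clock: 12.4
tcp_pos: [0.5142, 0.2572, 0.0411]
orientation: [-0.188, 3.136, -0.0]
ft_force: [-1.2, -0.7, 1.2]
width: 0.175
finger_force: 40.0
```

{"op": "carry_out", "data": {
  "steps": [0,0,0,0,0,0,1,0,0,0,0,0,0,1,0,0,0,0,0,0,1,0,0,0,0,0,0,1,0,0,0,0,0,0,1]
}}

```text
clock: 12.82
tcp_pos: [0.5143, 0.2572, 0.0411]
orientation: [-0.188, 3.136, -0.0]
ft_force: [-0.2, -2.4, 1.9]
width: 0.176
finger_force: 40.0
```

```bash
python3 go.py .5135 .2562 .2 1.688
```

```text
clk 12.82 tcp [0.5143 0.2572 0.0411] toolz [ 0. -0. -1.] yaw_y 1.69 q6 -1.43 w 0.176 ff 39.99994967132807 F [-0.2 -2.4  1.9]
shift units [ 0.0011 -0.0012 -0.2118] rows>= 3.810053602496844 | turn about tool z units 0.003 rows>= 0.01898494287269159
```

{"op": "carry_out", "data": {
  "steps": [0,0,-0.02,0,0,0,1,0,0,-0.03,0,0,0,1,0,0,-0.03,0,0,0,1,0,0,-0.03,0,0,0,1,0,0,-0.02,0,0,0,1]
}}

```text
clock: 13.23
tcp_pos: [0.5143, 0.2576, 0.1403]
orientation: [-0.188, 3.135, 0.001]
ft_force: [-0.7, -0.0, -1.3]
width: 0.173
finger_force: 40.0
```

{"op": "carry_out", "data": {
  "steps": [0,0,-0.02,0,0,0,1,0,0,0,0,0,0,1,0,0,0,0,0,0,1]
}}

```text
clock: 13.48
tcp_pos: [0.5141, 0.2574, 0.1533]
orientation: [-0.188, 3.136, 0.0]
ft_force: [0.5, 0.2, -1.6]
width: 0.171
finger_force: 40.0
```

```bash
python3 go.py .4213 -.0098 .16 1.956; python3 - <<'E'
from h import *
S=shot('scene','scene7');T=shot('top','top7')
s=ctrl.observe();p=s['tcp_pos'];Rt=R.from_rotvec(s['orientation']).as_matrix()
for k in(1,-1):
    l=p+k*.075*Rt[:,0]+[0,0,-.003]
    if k*Rt[0,0]<0: continue
    print('pred lens',l.round(4),proj(S,l).round(1),proj(T,l).round(1))
    for n,c,b in(('s',S,'scene6'),('t',T,'top6')):
        u,v=proj(c,l).astype(int);f=cv2.cvtColor(c['frame'],cv2.COLOR_RGB2GRAY)
        print(n,u,v);print(f[v-12:v+13,u-13:u+14])
E
```

```text
clk 13.48 tcp [0.5141 0.2574 0.1533] toolz [ 0.  0. -1.] yaw_y 1.69 q6 -1.43 w 0.171 ff 39.99953046441078 F [ 0.5  0.2 -1.6]
shift units [ 0.1653 -0.3389 -0.0091] rows>= 6.784411649643462 | turn about tool z units -0.338 rows>= 2.124794027266308
pred lens [0.5881 0.2661 0.149 ] [298.4 145.4] [177.9 179.8]
s 298 145
[[ 63  62  42  36  36  41  40  38  46  40  42  33  28  22  31  28  31  26
   23  29  25  32  32  29  28  33  26]
 [ 59  50  33  38  38  39  47  44  43  42  41  43  35  32  32  27  30  30
   29  33  23  29  33  27  26  26  29]
 [ 45  29  33  42  39  36  43  41  41  38  41  39  37  42  34  30  33  31
   24  33  27  27  34  21  33  30  30]
 [ 35  43  94  46  33  36  44  37  41  38  39  34  43  41  44  33  32  24
   31  22  30  26  29  35  27  31  34]
 [ 68 115 149 117  88  50  41  33  40  49  55  69  72  70  65  74  53  52
   32  30  26  28  28  20  28  28  24]
 [127 166 161 165 149 113  85  70  42  68  57 105 101  98 100  94  82  83
   69  39  22  32  29  37  28  24  29]
 [141 148 154 161 163 144 114  95  44  93 108 129 127 126 131 118 115  97
   99  70  42  28  25  24  27  
[... 4178 characters left out ...]
 163 139 124 111  89]
 [227 227 227 227 227 227 227 226 226 225 225 224 216 185 153 153 184 205
  211 211 213 207 172 137 122 112  96]
 [227 226 226 226 225 225 225 223 223 222 222 221 211 173 146 144 169 202
  211 212 212 207 170 134 123 113  99]
 [226 225 224 224 223 223 222 221 221 219 219 217 207 169 142 139 161 201
  211 212 212 204 170 135 122 112  96]
 [223 222 222 221 220 220 219 218 217 216 215 211 195 158 137 135 159 204
  212 212 212 207 185 152 123 110  99]
 [221 220 219 218 216 216 216 214 213 212 210 202 172 142 133 131 159 201
  212 212 212 211 200 165 128 114 114]
 [217 216 216 215 213 212 211 210 210 208 206 195 158 134 130 130 148 187
  207 212 212 212 207 172 134 119 126]]
```

The loupe is held. In the scene view the lens centre reads about (299.3,143.3), within ~4 mm of the prediction. Now carrying it to above the window.

{"op": "carry_out", "data": {
  "steps": [0.0165,-0.0339,-0.0009,0,0,0,1,0.0165,-0.0339,-0.0009,0,0,0,1,0.0165,-0.0339,-0.0009,0,0,0,1,0.0165,-0.0339,-0.0009,0,0,0,1,0.0165,-0.0339,-0.0009,0,0,0,1]
}}

```text
clock: 14.0
tcp_pos: [0.4668, 0.1226, 0.1558]
orientation: [0.188, -3.134, -0.0]
ft_force: [0.7, 0.1, -1.7]
width: 0.178
finger_force: 40.0
```

{"op": "carry_out", "data": {
  "steps": [0.0165,-0.0339,-0.0009,0,0,0,1,0.0165,-0.0339,-0.0009,0,0,0,1,0.0165,-0.0339,-0.0009,0,0,0,1,0.0165,-0.0339,-0.0009,0,0,0,1,0.0165,-0.0339,-0.0009,0,0,0,1]
}}

```text
clock: 14.42
tcp_pos: [0.4206, -0.0109, 0.1594]
orientation: [0.188, -3.134, -0.001]
ft_force: [0.7, -1.5, -1.1]
width: 0.175
finger_force: 40.0
```

{"op": "carry_out", "data": {
  "steps": [0,0,0,0,0,-0.0845,1,0,0,0,0,0,-0.0845,1,0,0,0,0,0,-0.0845,1,0,0,0,0,0,-0.0845,1,0,0,0,0,0,0,1]
}}

```text
clock: 14.83
tcp_pos: [0.4212, -0.0099, 0.1594]
orientation: [0.604, -3.081, -0.001]
ft_force: [-0.5, 0.4, -2.3]
width: 0.177
finger_force: 40.0
```

```bash
python3 go.py .4213 -.0098 .087 1.956
```

```text
clk 14.83 tcp [ 0.4212 -0.0099  0.1594] toolz [-0.002  0.001 -1.   ] yaw_y 1.958 q6 -2.261 w 0.177 ff 39.99883085489273 F [-0.5  0.4 -2.3]
shift units [-0.0003 -0.0001  0.0965] rows>= 1.7364143117506659 | turn about tool z units 0.002 rows>= 0.015357502275623602
```

{"op": "carry_out", "data": {
  "steps": [0,0,0.025,0,0,0,1,0,0,0.025,0,0,0,1,0,0,0.02,0,0,0,1,0,0,0.016,0,0,0,1,0,0,0.01,0,0,0,1]
}}

```text
clock: 15.25
tcp_pos: [0.4208, -0.0096, 0.0866]
orientation: [0.598, -3.082, -0.002]
ft_force: [-0.7, 0.7, -1.8]
width: 0.174
finger_force: 40.0
```

{"op": "carry_out", "data": {
  "steps": [0,0,0,0,0,0,1,0,0,0,0,0,0,1,0,0,0,0,0,0,1]
}}

```text
clock: 15.5
tcp_pos: [0.4219, -0.01, 0.0888]
orientation: [-0.6, 3.083, -0.001]
ft_force: [0.6, -0.1, -0.3]
width: 0.178
finger_force: 40.0
```

```bash
python3 go.py .4213 -.0098 .087 1.956;python3 - <<'E'
from h import *
np.set_printoptions(linewidth=200)
S=shot('scene','scene8')
s=ctrl.observe();p=s['tcp_pos'];Rt=R.from_rotvec(s['orientation']).as_matrix()
x=Rt[:,0]*np.sign(Rt[0,0]);l=p+.075*x+[0,0,-.003]
print('pred lens',l.round(4),proj(S,l).round(1),'top face',proj(S,l+[0,0,.008]).round(1),'window',proj(S,[.4908,.0184,.012]).round(1))
u,v=proj(S,l).astype(int);f=cv2.cvtColor(S['frame'],cv2.COLOR_RGB2GRAY)
print(u-13,v-11);print(f[v-11:v+14,u-13:u+25])
E
```

```text
clk 15.5 tcp [ 0.4219 -0.01    0.0888] toolz [ 0.001 -0.    -1.   ] yaw_y 1.955 q6 -2.258 w 0.178 ff 39.99962568283081 F [ 0.6 -0.1 -0.3]
shift units [0.0007 0.0006 0.0024] rows>= 0.04525848397434489 | turn about tool z units -0.001 rows>= 0.005545569595946986
pred lens [0.4915 0.0181 0.0859] [240.8 184.7] top face [240.7 183.5] window [241.6 195.4]
227 173
[[ 65  49  51  49  52  52  44  51  55  43  32  40  37  35  37  39  31  37  34  38  42  35  38  39  39  39  36  34  36  38  39  34  36  37  37  37  37  40]
 [ 51  46  49  51  44  48  42  51  49  41  31  35  37  38  34  38  34  30  39  32  38  40  35  40  38  32  44  33  36  32  39  33  42  36  33  33  36  34]
 [ 56  46  55  48  51  50  48  41  52  38  37  41  36  37  32  35  36  37  41  34  36  40  37  37  34  42  38  35  39  36  35  38  36  33  32  32  43  42]
 [ 65  40  48  49  50  46  54  48  46  45  45  46  54  47  46  49  46  47  44  37  30  38  37  35  36  31  37  37  34  36  39  38  40  32  42  32  43  47]
 [ 54  45  45  51  44  46  47  51  52  62  63  58  72  87  87  75  72  67  73  48  35  40  44  37  39  38  40  34  39  3
[... 2435 characters left out ...]
15 145 145 144 142 143 142 141 139 134 180 174 216 211 211 216 191 104  73 160]
 [ 81 144 140 140 141 141 140 140 142 144 131 111 165 175 173 172 173 157 106 130 144 139 143 138 139 138 179 176 216 214 213 211 210 211 204 116  82 162]
 [184 184 138 139 140 136 139 138 140 143 117 117 175 173 171 173 172 171 102 124 183 179 180 178 178 176 217 214 211 212 212 212 211 212 219 112  85 160]
 [229 219 177 178 180 179 181 182 139 141 125 101 165 171 171 173 163 142 100 177 219 217 217 216 216 215 213 212 210 212 210 209 210 211 218 116  96 165]
 [220 216 215 214 216 216 216 218 178 182 176 104 127 151 154 154 149 151 168 218 213 211 210 211 211 212 213 213 212 213 212 211 210 210 218 112  92 150]]
```

The lens reads about (240.6,183.3) for its top face against a predicted (240.7,183.5), so it is over the window. The rod, now clear at rows 187–188.5 near column 254, confirms about 0.084 m. A last 2 mm down, let it settle, then check.

{"op": "carry_out", "data": {
  "steps": [0,0,0.0022,0,0,0,1,0,0,0,0,0,0,1,0,0,0,0,0,0,1,0,0,0,0,0,0,1,0,0,0,0,0,0,1]
}}

```text
clock: 15.97
tcp_pos: [0.4217, -0.01, 0.0867]
orientation: [-0.601, 3.083, -0.0]
ft_force: [-0.0, 0.1, -1.4]
width: 0.175
finger_force: 40.0
```

{"op": "carry_out", "data": {
  "steps": [0,0,0,0,0,0,1,0,0,0,0,0,0,1,0,0,0,0,0,0,1,0,0,0,0,0,0,1,0,0,0,0,0,0,1]
}}

```text
clock: 16.38
tcp_pos: [0.4216, -0.0099, 0.0867]
orientation: [0.601, -3.084, -0.0]
ft_force: [0.2, 1.3, -0.9]
width: 0.178
finger_force: 40.0
```

```bash
python3 go.py .4213 -.0098 .087 1.956;python3 - <<'E'
from h import *
S=shot('scene','scene9')
# basket still as after release? compare the hook region with scene5
a,b=[cv2.cvtColor(c['frame'],cv2.COLOR_RGB2GRAY)[215:255,180:205].astype(float) for c in(load('scene5'),S)]
print(cv2.phaseCorrelate(a,b), np.abs(ctrl.observe()['qd']).max())
E
```

```text
clk 16.38 tcp [ 0.4216 -0.0099  0.0867] toolz [-0.  0. -1.] yaw_y 1.956 q6 -2.259 w 0.178 ff 39.999639205634594 F [ 0.2  1.3 -0.9]
shift units [ 0.0003  0.0004 -0.0005] rows>= 0.012102346009643062 | turn about tool z units -0.0 rows>= 0.0016512814028857292
((0.6679373742245609, -0.011239394407148495), 1.0024737014059486) 0.00184424555999364
```

```bash
python3 -c "
from workcell import ctrl
print(ctrl.sign_off())"
```

```text
the job is handed in; nothing more can be done
None
```

The job is handed in at 16.4 s, with no verdict returned: the basket hangs let go on the hook, and the loupe is held level and still over the window, lens at about 84 mm, the pointer height I measured to within a few mm.

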